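# Make the slotted-weight hanger up to a kilogram

### The job

Make the load on the weight hanger up to a kilogram, ready for checking the dial scale: pick up the loose 200 g weight, the one the same size as the upper weight already on the hanger, and slide it in from the side onto the stem so that the stem sits right home at the end of the slot and the weight lies flat on the stack. Turn it so that its slot points into the middle of the widest gap between the two slots below it, so that nothing can slip off. Leave the hanger standing upright about where it is with its two weights still on it, and leave the two smaller weights, the jar and the scale alone.

Things in the scene. Friction and masses are not known exactly. Their poses are not given: they have to be found in the camera images.
- hanger: steel weight hanger (100 g) standing loose on the bench; slides or tips if pushed hard. Foot disc 50 mm across, 5 mm thick; upright stem 6 mm thick on its axis; round collar 15 mm across at 60 to 63 mm height (wider than the slots: weights go on only from the side, below it); eye on top, 14 mm wide, ending at 76.5 mm. Origin: centre of the foot's underside, on the stem's axis; z up
- weight_bottom: 500 g slotted weight of blackened steel, 80 mm across and 14 mm thick, lying loose on the hanger's foot, 5 to 19 mm above the bench. Origin: centre of its underside, on the disc's axis; z up; x points from the centre out through the open mouth of its slot. The slot is like that of weight_loose
- weight_top: 200 g slotted steel weight, 56 mm across and 12 mm thick, lying loose on weight_bottom, 19 to 31 mm above the bench. Origin and axes as for weight_bottom; its slot points between 100 and 180 degrees away from that of weight_bottom, to either side
- weight_loose: the weight to add: 200 g slotted steel disc, 56 mm across, 12 mm thick, flat on the bench. Slot 10 mm wide, straight, right through, from the rim (mouth relieved to 16 mm) to a round end 5 mm past the centre: a stem at the slot's end is within 2 mm of the centre. Origin: centre of its underside; z up; x points from the centre out through the slot's mouth. On the stack its underside is at 31 mm
- slot_mouth (a point): the middle of the slot's mouth of weight_loose, on its underside: 28 mm from its origin along its x axis
- weight_100: 100 g slotted steel weight, 44 mm across and 10 mm thick, lying flat on the bench; not needed. Origin: centre of its underside
- weight_50: 50 g slotted steel weight, 36 mm across and 8 mm thick, lying flat on the bench; not needed. Origin: centre of its underside
- jar: clear jar of screws with a yellow lid, 68 mm across and 105 mm tall, standing on the bench. Origin: centre of its underside
- dial_scale: round dial hanging scale lying on its back, 110 mm across and 32 mm thick, with a ring at one end and a hook at the other, 210 mm long in all. Origin: centre of the dial's underside; x points to the ring
Mind the look-alikes: they are no part of the job. What is shaped like the weight_loose but brown is not meant. Leave any green look-alike of the weight_bottom alone.

How it is judged:
By the outcome, as a careful person would: the job done as asked, in the order asked, and still so for the second after the job is handed in, with the robot touching nothing.
It also fails if it takes over 42 s, if anything falls off the work surface, if the arm or the gripper's body presses on something with over 40 N, if the wrist force passes 120 N, or if a joint passes its speed limit or range.

### The arm

A 6-joint arm with a two-finger parallel gripper is mounted at the origin on the work surface. World frame = base frame: x ahead of the robot, y to its left, z up, the work surface at z = 0. Lengths are in m, angles in degrees, forces in N, time in s.
With the tool pointing down it reaches from about 0.4 to 0.825 m from the base axis. Payload 7 kg.
Tool frame: the origin (TCP) lies at the very end of the fingers, on their centre line; the grasp point (between the pads) lies hold_point_z behind it (hold_point_z is the distance from the TCP to the grasp point, in m); z points along the fingers, y is the direction in which the jaws open and shut (so a half turn about z gives the same grasp; the last joint's range is limited). The gripper opens to 88 mm and grips with 3 to 60 N. Pads are 19 mm wide; open, the fingers measure 130 mm over their backs; the gripper's body (78 mm by 193 mm) begins 47 mm behind the grasp point.
Start: joints at [-50.873, 20.546, 0.682, 0, -70.136, -16.507], TCP at [0.26, -0.623, 0.227] pointing down, gripper open.
Joint ranges: [-176.03, 176.03], [-82.01, 121.73], [-58.28, 71.71], [-173.87, 95.51], [-174.79, -0.11], [-173.66, 173.66]. Speed limits (degrees/s): [136.94, 136.94, 172.46, 180, 180, 180].

### API

Orientations are given as [roll, pitch, yaw] about the fixed x, y, z axes, in that order (R = Rz(yaw) Ry(pitch) Rx(roll)).
In Python, from plant import get_obs, snapshot, close_job, hold_point_z gives the robot as it stands. The module is installed in compiled form; this text tells all that it offers.
- The arm moves only by the tool jog_arm, never from a script. Its argument "commands" is a list of rows, each a list of 4 numbers: the shift along the world's x, y, z in mm, then the turn about the world's z in degrees. In form: [[x, y, z, turn], ...]. A call has exactly 10 rows; each row shifts and turns the commanded pose from where the row before left it; what a row does not reach is not made up. A row lasts 1/12 s, in which the tool goes at most 41.7 mm and 7.16 degrees, less where a joint would pass 70% of its speed; a pose out of reach is approached as far as the arm can. A call is refused whole if a number of a shift passes 41.7 or a number of a turn 7.16, either way. A call with a gripper value outside its range is refused whole. "fingers" is the finger opening in mm, from 0 to 87.6, set as the call begins (left out, the last holds). The fingers move at their own pace and stop on an object; the grip force is fixed at half the most. Time passes only in rows, so rows that do not move let the fingers close, or fill a call up. It gives the time, the measured TCP pose, the force and the opening at its end, in the units of the state.
- get_obs(): the state, without advancing time (a new reading comes with each control period).
- snapshot(name): name is "scene" or "side" or "wrist"; returns a dict with "image" (384x512x3 uint8, red, green, blue), "fov_y" (degrees; the focal length in pixels is half the picture's height over the tangent of half this angle, whatever the lens; pixels are square), "cx", "cy" (the principal point, pixels), "rvec" (rotation vector, rad) and "tvec" (3), from world to camera coordinates, as OpenCV has them; the wrist camera has in their place "mount" (4x4, takes a point from camera to tool coordinates, whose origin is the TCP and whose axes are the flange's). Camera axes: x right, y down, z forward; pixel columns grow to the right and rows downward; lengths in m; the calibration is good to about 2 mm. A picture is of the moment at which its call begins: read the wrist's pose just before it. There is no depth.
- close_job(): hands the job in, once; it reports no verdict.
The state is a dict: "clock": time; "joint_pos": joint angles; "qvel": joint speeds; "tau": joint torques, N m; "tool_pos": TCP position; "orientation": TCP orientation; "force": force on the tool from outside, world axes, zero at the start; "moment": the same for the moment, N m; "opening": finger opening in m.
Only numpy, scipy, OpenCV 4.12 (cv2) and the standard library are available. Lean on these libraries where they do the work, as an engineer would, in place of code of your own. Each camera call takes 0.05 s, during which the arm holds its last target.

## Working session

There is one attempt and no reset: what is moved stays moved. The work goes in short steps, Python scripts to look and compute and a tool call to move; the robot and the scene stay as the last step left them, time stands still between calls to the robot, and variables do not carry over. Pictures are saved under pics/ and viewed, and the job is handed in when it is done.

Besides the shell and the picture viewer there is one more tool, called after "Emit:" as name([rows], argument=value, ...), one row to a line, values as JSON. jog_arm: Moves the arm, as the interface text tells. Its arguments: {"type":"object","properties":{"commands":{"type":"array","items":{"type":"array","items":{"type":"number"}}},"fingers":{"type":"number"}},"required":["commands"]}

```bash
mkdir -p pics; ls
cat > h.py <<'E'
import numpy as np, cv2
from plant import get_obs, snapshot, close_job, hold_point_z
def K(s):
    h,w=s['image'].shape[:2]; f=h/2/np.tan(np.radians(s['fov_y'])/2)
    return np.array([[f,0,s['cx']],[0,f,s['cy']],[0,0,1]])
E
python3 - <<'E'
from h import *
import pickle
o=get_obs(); print(o); print(hold_point_z)
for n in ['scene','side','wrist']:
    s=snapshot(n); cv2.imwrite(f'pics/{n}0.png',s['image'][...,::-1]); pickle.dump((o,s),open(f'{n}0.pkl','wb'))
    print(n,{k:v for k,v in s.items() if k!='image'})
E
```

```text
pics
{'clock': 0.0, 'joint_pos': array([-5.08739118e+01,  2.05924962e+01,  6.35568903e-01, -1.97938194e-02,
       -7.01344311e+01, -1.65054377e+01]), 'qvel': array([ 0.04071968, -0.04481931, -0.00841687, -0.05177375,  0.05259991,
       -0.00470564]), 'tau': array([ 4.46336317e-04, -5.82717705e+01,  2.93055207e+01,  6.99754760e+00,
        6.86664323e-03, -1.55706061e-04]), 'tool_pos': array([ 0.25940973, -0.62266009,  0.22562536]), 'orientation': array([ 1.79907119e+02, -8.11726349e-03, -1.57386084e+02]), 'force': array([-0.15279009,  0.69112952, -0.08659152]), 'moment': array([ 0.0134902 , -0.0221362 , -0.00825348]), 'opening': 0.08759231808147444}
0.0188
scene {'fov_y': 43.05842127663736, 'cx': 257.4645764456897, 'cy': 187.0202393427878, 'rvec': array([ 0.86258697,  2.64137938, -0.9131853 ]), 'tvec': array([ 0.47167362, -0.26993389,  1.31640699])}
side {'fov_y': 52.69308958928888, 'cx': 257.93553142676194, 'cy': 194.75374224339694, 'rvec': array([ 2.17515395, -0.18922012,  0.07049895]), 'tvec': array([-0.62196493,  0.13006758,  0.84006114])}
wrist {'fov_y': 62.80826640918425, 'cx': 256.1788675182248, 'cy': 191.10919186343958, 'mount': array([[ 1.05955254e-03, -9.51318018e-01, -3.08209192e-01,
         8.41528530e-02],
       [ 9.99998819e-01,  1.35104046e-03, -7.32352746e-04,
        -9.27088349e-04],
       [ 1.11310345e-03, -3.08208052e-01,  9.51318326e-01,
        -1.58785003e-01],
       [ 0.00000000e+00,  0.00000000e+00,  0.00000000e+00,
         1.00000000e+00]])}
```

View pics/scene0.png

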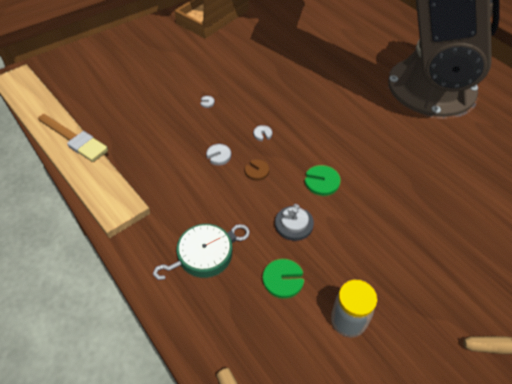

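View pics/side0.png

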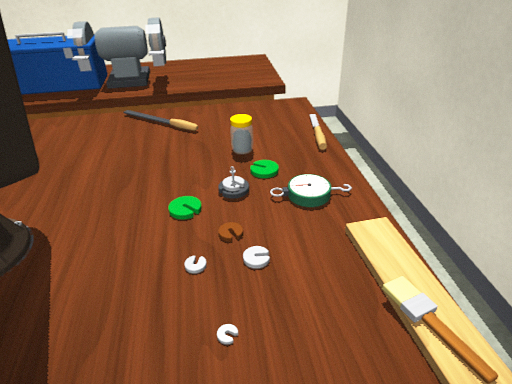

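View pics/wrist0.png

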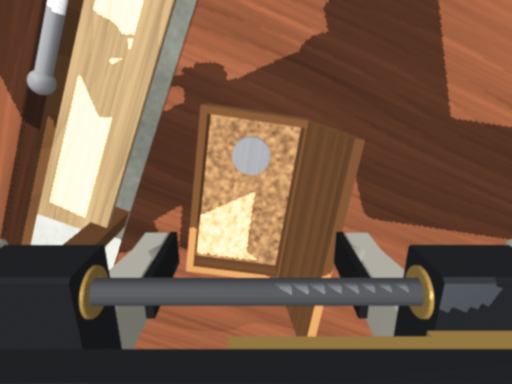

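Scene view: silver discs at (219,154), (263,132) and (207,101), a brown one at (257,169), green ones at (323,180) and (284,278), the hanger at (294,220) and the scale at (205,249). The silver disc at (219,154) looks largest, so I'll measure all of them.

```bash
cat >> h.py <<'E'
def cam(s,o=None):
    """returns K, R(cam->world), C"""
    if 'rvec' in s:
        R=cv2.Rodrigues(s['rvec'])[0]; return K(s),R.T,-R.T@s['tvec']
    from scipy.spatial.transform import Rotation as Ro
    T=np.eye(4); T[:3,:3]=Ro.from_euler('xyz',o['orientation'],degrees=True).as_matrix(); T[:3,3]=o['tool_pos']
    M=T@s['mount']; return K(s),M[:3,:3],M[:3,3]
def ray(s,uv,z,o=None):
    k,R,C=cam(s,o); uv=np.atleast_2d(uv).astype(float)
    d=np.c_[uv,np.ones(len(uv))]@np.linalg.inv(k).T@R.T
    return C+d*((z-C[2])/d[:,2])[:,None]
def proj(s,P,o=None):
    k,R,C=cam(s,o); p=(np.atleast_2d(P)-C)@R@k.T; return p[:,:2]/p[:,2:]
E
python3 - <<'E'
from h import *
import pickle
for n,pts in [('scene',[(219,154),(263,132),(207,101),(257,169),(323,180),(284,278),(294,225),(354,297)]),('side',[(257,257),(195,264),(228,334),(231,232),(185,207),(264,169),(234,189)])]:
    o,s=pickle.load(open(n+'0.pkl','rb')); print(n,'C',cam(s)[2])
    hsv=cv2.cvtColor(s['image'],cv2.COLOR_RGB2HSV)
    m=((hsv[...,1]<60)&(hsv[...,2]>130)).astype(np.uint8)
    N,l,st,c=cv2.connectedComponentsWithStats(m)
    for p in pts: print(p, np.round(ray(s,p,.01)[0],4))
    for i in range(1,N):
        if 40<st[i,4]<1500:
            ys,xs=np.where(l==i); w=ray(s,np.c_[xs,ys],.011)
            print('blob',c[i].round(1),st[i,4],'mean',w.mean(0).round(3),'ext',np.ptp(w,axis=0).round(3)[:2], [round(cv2.minEnclosingCircle((w[:,:2]*1000).astype(np.float32))[1],1)])
a=[]
for n,(x,y,w,h) in [('scene',(180,80,170,165)),('side',(160,150,130,200))]:
    o,s=pickle.load(open(n+'0.pkl','rb')); cv2.imwrite(f'pics/{n}1.png',cv2.resize(s['image'][y:y+h,x:x+w,::-1],None,fx=3,fy=3,interpolation=cv2.INTER_CUBIC))
E
```

```text
scene C [0.99875082 0.54171493 0.85866723]
(219, 154) [ 0.606  -0.1254  0.01  ]
(263, 132) [ 0.4787 -0.123   0.01  ]
(207, 101) [ 0.529  -0.2972  0.01  ]
(257, 169) [ 0.5611 -0.036   0.01  ]
(323, 180) [0.4597 0.0774 0.01  ]
(284, 278) [0.6834 0.2183 0.01  ]
(294, 225) [0.5897 0.1337 0.01  ]
(354, 297) [0.601  0.3276 0.01  ]
blob [207.2 100.7] 119 mean [ 0.528 -0.297  0.011] ext [0.038 0.041] [20.8]
blob [262.4 131.2] 189 mean [ 0.479 -0.125  0.011] ext [0.044 0.047] [24.7]
blob [ 79.5 140. ] 256 mean [ 0.852 -0.357  0.011] ext [0.058 0.052] [31.4]
blob [218.7 152.9] 368 mean [ 0.605 -0.128  0.011] ext [0.055 0.06 ] [31.2]
blob [295.6 218.2] 468 mean [0.577 0.123 0.011] ext [0.059 0.06 ] [33.9]
blob [241.1 231. ] 116 mean [0.689 0.081 0.011] ext [0.034 0.039] [19.7]
blob [164.  269.3] 154 mean [0.862 0.066 0.011] ext [0.054 0.031] [27.5]
side C [ 0.52580934 -0.70770086  0.57631997]
(257, 257) [ 0.6073 -0.1303  0.01  ]
(195, 264) [ 0.4798 -0.1271  0.01  ]
(228, 334) [ 0.5297 -0.3029  0.01  ]
(231, 232) [ 0.5627 -0.0412  0.01  ]
(185, 207) [0.4616 0.0733 0.01  ]
(264, 169) [0.6827 0.21
[... 158 characters left out ...]
1 0.011] ext [0.035 0.1  ] [50.6]
blob [334.2 124.5] 271 mean [0.967 0.45  0.011] ext [0.053 0.138] [69.5]
blob [232.6 181.5] 270 mean [0.589 0.164 0.011] ext [0.06  0.123] [61.4]
blob [309.3 185. ] 685 mean [0.785 0.108 0.011] ext [0.103 0.106] [53.1]
blob [342.8 187.5] 62 mean [0.867 0.08  0.011] ext [0.052 0.029] [26.1]
blob [276.3 191.6] 58 mean [0.694 0.094 0.011] ext [0.033 0.04 ] [20.3]
blob [255.6 256.3] 446 mean [ 0.605 -0.128  0.011] ext [0.054 0.063] [32.0]
blob [194.5 264. ] 262 mean [ 0.479 -0.128  0.011] ext [0.043 0.048] [24.7]
blob [414.4 302.1] 660 mean [ 0.868 -0.297  0.011] ext [0.068 0.09 ] [48.0]
blob [226.4 332.9] 284 mean [ 0.527 -0.301  0.011] ext [0.035 0.038] [19.2]
```

View pics/scene1.png

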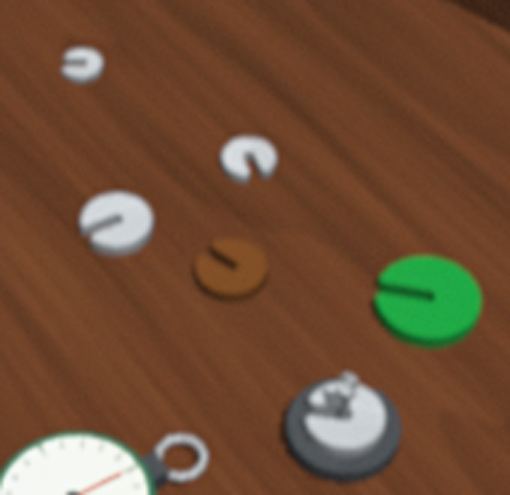

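View pics/side1.png

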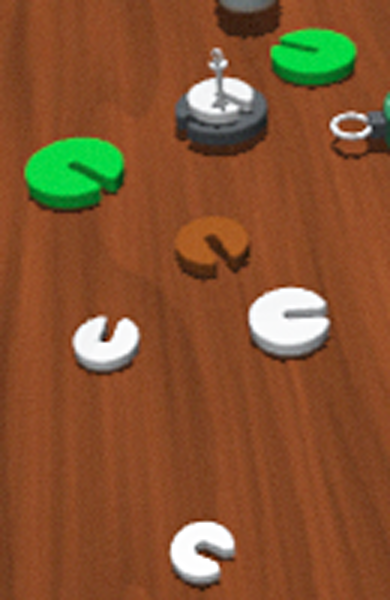

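Side crop check: candidates are silver at (257,257), (195,264) and (228,334), and brown at (231,232). The one at (257,257) has an enclosing circle of about 56–60 mm, against about 46 and 38 mm for the other silver discs, so it is weight_loose. I'll move over it for a wrist view.

Emit:
jog_arm([
  [19,31,0,-2.3],
  [19,31,0,-2.3],
  [19,31,0,-2.3],
  [19,31,0,-2.3],
  [19,31,0,-2.3],
  [19,31,0,-2.3],
  [19,31,0,-2.3],
  [19,31,0,-2.3],
  [19,31,0,-2.3],
  [19,31,0,-1.9],
])

```text
clock: 0.98
tool_pos: [0.4501, -0.3113, 0.2266]
orientation: [180.0, 0.0, 179.9]
force: [1.0, 0.6, 0.2]
opening: 0.0872
```

Emit:
jog_arm([
  [19,31,-4,0],
  [19,31,-4,0],
  [19,31,-4,0],
  [19,31,-4,0],
  [19,31,-4,0],
  [19,30,-4,0],
  [0,0,0,0],
  [0,0,0,0],
  [0,0,0,0],
  [0,0,0,0],
])

```text
clock: 1.82
tool_pos: [0.5631, -0.1287, 0.2026]
orientation: [-180.0, -0.0, 180.0]
force: [-0.4, 0.2, -0.7]
opening: 0.0875
```

Run:
```python
from h import *
import pickle
o=get_obs(); s=snapshot('wrist'); pickle.dump((o,s),open('w1.pkl','wb')); print(o['clock'],o['tool_pos'],o['orientation'],o['qvel'])
cv2.imwrite('pics/w1.png',s['image'][...,::-1])
```

```text
1.8167 [ 0.56310361 -0.12868368  0.20258807] [-1.79996218e+02 -1.43921515e-02  1.79987101e+02] [-0.56590312 -0.37460929 -0.07426282 -0.02196033  0.11271981 -0.11108417]
```

View pics/w1.png

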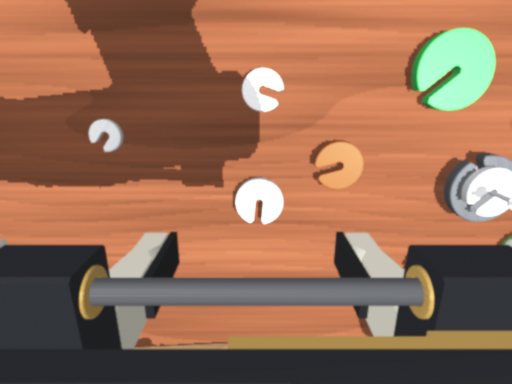

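Wrist view: weight_loose is at (260,201) with its slot pointing down in the image (+x). weight_100 is at (263,90), weight_50 at (106,135), the brown disc at (339,165), and the hanger at the right edge (490,190).

```bash
cat >> h.py <<'E'
from scipy.optimize import least_squares
def circ(P,R=None):
    """robust circle fit (mm)"""
    c0=P.mean(0)
    f=lambda p: np.hypot(P[:,0]-p[0],P[:,1]-p[1])-(p[2] if R is None else R)
    r=least_squares(f,[*c0,28],loss='cauchy',f_scale=0.5); return r.x,np.median(abs(f(r.x)))
E
python3 - <<'E'
from h import *
import pickle
o,s=pickle.load(open('w1.pkl','rb'))
hsv=cv2.cvtColor(s['image'],cv2.COLOR_RGB2HSV)
m=((hsv[...,1]<70)&(hsv[...,2]>150)).astype(np.uint8)
N,l,st,c=cv2.connectedComponentsWithStats(m)
i=l[190,245]; b=(l==i).astype(np.uint8); print(st[i])
ct=max(cv2.findContours(b,cv2.RETR_EXTERNAL,cv2.CHAIN_APPROX_NONE)[0],key=len)[:,0]
P=ray(s,ct,.012,o)[:,:2]*1000
x,e=circ(P); print('centre',x,e)
# slot: pixels within circle but not in blob
ys,xs=np.mgrid[150:240,220:310]; W=ray(s,np.c_[xs.ravel(),ys.ravel()],.012,o)[:,:2]*1000
d=W-x[:2]; r=np.hypot(*d.T); nb=b[ys.ravel(),xs.ravel()]==0
q=d[(r<23)&nb]; print('slot n',len(q),'mean',q.mean(0)); 
v=np.linalg.svd(q-q.mean(0))[2][0]; print('svd dir',np.degrees(np.arctan2(v[1],v[0])),'mean dir',np.degrees(np.arctan2(*q.mean(0)[::-1])))
for a in (10,14,18,22):
  k=(abs(r-a)<1.5)&nb; print(a,np.degrees(np.arctan2(d[k,1].mean(),d[k,0].mean())),k.sum())
E
```

```text
[ 235  177   49   48 1677]
centre [ 605.54518385 -126.75417296   28.79363985] 0.5145241274052239
slot n 116 mean [10.44838028 -0.94948156]
svd dir -4.567040507178518 mean dir -5.19241006019011
10 -4.841899243121135 12
14 -7.204789522216319 13
18 -4.83388337165622 12
22 -3.9486253270635427 12
```

Emit:
jog_arm([
  [-1,36,0,0],
  [-1,36,0,0],
  [-1,36,0,0],
  [-2,36,0,0],
  [-2,36,0,0],
  [-3,36,0,0],
  [-3,36,0,0],
  [0,0,0,0],
  [0,0,0,0],
  [0,0,0,0],
])

```text
clock: 2.7
tool_pos: [0.5505, 0.1232, 0.2027]
orientation: [180.0, 0.0, -180.0]
force: [0.1, -0.3, 0.7]
opening: 0.0877
```

Run:
```python
from h import *
import pickle
o=get_obs(); s=snapshot('wrist'); pickle.dump((o,s),open('w2.pkl','wb')); print(o['clock'],o['tool_pos'],o['orientation'],o['qvel'])
cv2.imwrite('pics/w2.png',s['image'][...,::-1])
cv2.imwrite('pics/w2c.png',cv2.resize(s['image'][120:260,180:330,::-1],None,fx=4,fy=4,interpolation=cv2.INTER_CUBIC))
```

```text
2.7 [0.55046478 0.12324432 0.20271891] [ 1.79998884e+02  3.39959709e-03 -1.79995384e+02] [-1.16810139 -0.11158788 -0.09045728 -0.01496296 -0.20118366 -0.00864473]
```

View pics/w2.png

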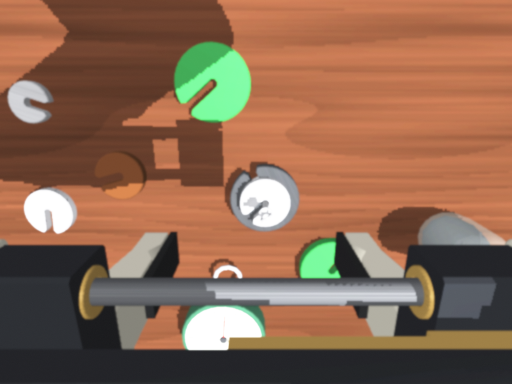

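View pics/w2c.png

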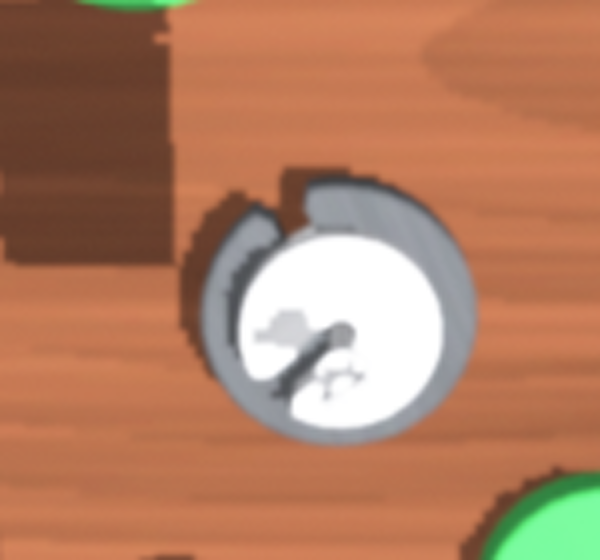

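Crop of the hanger: bottom weight's slot mouth at about (290,205), pointing up-left; top weight's slot mouth at about (275,395), pointing down-left; stem, collar and eye around (340,335)–(340,385). Now I'll measure them.

Run:
```python
from h import *
import pickle
o,s=pickle.load(open('w2.pkl','rb')); im=s['image']
hsv=cv2.cvtColor(im,cv2.COLOR_RGB2HSV)
V=hsv[...,2]; S=hsv[...,1]
def fit(m,seed,z,Rmax,a0,a1,name):
    N,l,st,c=cv2.connectedComponentsWithStats(m.astype(np.uint8)); i=l[seed[1],seed[0]]; b=(l==i).astype(np.uint8)
    ct=max(cv2.findContours(b,cv2.RETR_EXTERNAL,cv2.CHAIN_APPROX_NONE)[0],key=len)[:,0]
    P=ray(s,ct,z,o)[:,:2]*1000; x,e=circ(P); print(name,st[i],'centre',x.round(2),e.round(2))
    return b,x
bt,xt=fit((S<70)&(V>200),(275,195),.031,28,0,0,'top')
grey=(S<70)&(V>95)
bb,xb=fit(grey,(275,195),.019,40,0,0,'bot')
ys,xs=np.mgrid[150:240,215:310]; uv=np.c_[xs.ravel(),ys.ravel()]
for name,b,x,z,rads in [('top',bt,xt,.031,(8,12,16,20,24)),('bot',bb,xb,.019,(29,32,35,38))]:
    d=ray(s,uv,z,o)[:,:2]*1000-x[:2]; r=np.hypot(*d.T); nb=b[uv[:,1],uv[:,0]]==0
    for a in rads:
        k=(abs(r-a)<1.5)&nb; A=np.degrees(np.arctan2(d[k,1],d[k,0])); print(name,a,k.sum(),np.round(np.sort(A),0))
cr=V[150:240,220:310]
e=np.clip((cr.astype(int)-150)*255//105,0,255).astype(np.uint8)
cv2.imwrite('pics/w2v.png',cv2.resize(np.hstack([e,cr]),None,fx=4.4,fy=6,interpolation=cv2.INTER_NEAREST)[:600])
for z in (0.005,.031,.0615,.0765): print(z,proj(s,[[.589,.129,z]],o))
for n in ('scene','side'):
    _,q=pickle.load(open(n+'0.pkl','rb')); 
    for z in (.031,.0615,.0765): print(n,z,proj(q,[[.589,.129,z]]))
a=[]
for n,(x,y) in [('scene',(275,195)),('side',(215,160))]:
    _,q=pickle.load(open(n+'0.pkl','rb')); a.append(cv2.resize(q['image'][y:y+40,x:x+40,::-1],(400,400),interpolation=cv2.INTER_NEAREST))
cv2.imwrite('pics/ss.png',np.hstack(a))
```

```text
top [ 240  179   51   48 1764] centre [587.95 131.83  28.21] 0.36
bot [ 230  166   69   65 3440] centre [587.69 131.35  39.49] 0.34
top 8 17 [-90. -83. -81. -80. -75. -73. -70. -68. -65. -62. -58. -54. -49. -48.
 -42. -37. -36.]
top 12 17 [-72. -70. -67. -64. -62. -59. -57. -56. -54. -51. -50. -46. -43. -42.
 -39. -38. -35.]
top 16 19 [-58. -56. -55. -54. -52. -51. -49. -48. -46. -45. -43. -43. -40. -40.
 -37. -36. -34. -34. -30.]
top 20 19 [-56. -55. -54. -52. -52. -50. -50. -48. -47. -45. -45. -43. -43. -40.
 -40. -38. -38. -36. -35.]
top 24 19 [-55. -54. -53. -52. -51. -50. -49. -48. -47. -47. -45. -45. -43. -43.
 -41. -39. -39. -37. -35.]
bot 29 32 [-162. -159. -157. -154. -152. -149. -147. -146. -145. -132. -130. -128.
 -127. -125. -123. -122. -120. -119. -117. -115. -114. -112. -110. -107.
 -105. -102.  -97.  -95.  -93.  -90.  -88.  -33.]
bot 32 30 [-163. -161. -161. -160. -159. -159. -158. -157. -156. -155. -155. -154.
 -153. -152. -151. -151. -150. -150. -149. -148. -147. -124. -121. -116.
 -113. -111. -109. -104. -102. -100.]
bot 35 24 [-163. -162. -162. -161. -160. -159. -158. -158. -157. -157. -156. -155.
 -154. -153. -153. -153. -152. -151. -150. -149. -149. -148. -147. -147.]
bot 38 30 [-164. -164. -162. -162. -161. -161. -160. -160. -159. -158. -157. -157.
 -156. -156. -155. -154. -153. -153. -152. -152. -151. -150. -150. -149.
 -148. -148. -147. -146. -146. -145.]
0.005 [[261.9486394  196.38260537]]
0.031 [[262.3233301  203.92229916]]
0.0615 [[262.8359761  214.23799112]]
0.0765 [[263.12342618 220.02219012]]
scene 0.031 [[293.55419702 217.62710429]]
scene 0.0615 [[294.61622606 208.99724363]]
scene 0.0765 [[295.15771911 204.59716659]]
side 0.031 [[233.67832674 182.09791038]]
side 0.0615 [[233.00189035 172.00418129]]
side 0.0765 [[232.66027486 166.90662266]]
```

View pics/w2v.png

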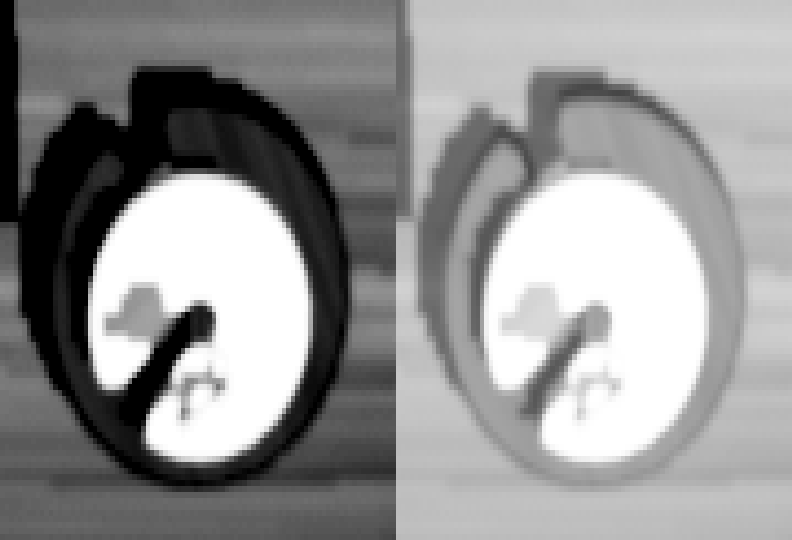

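View pics/ss.png

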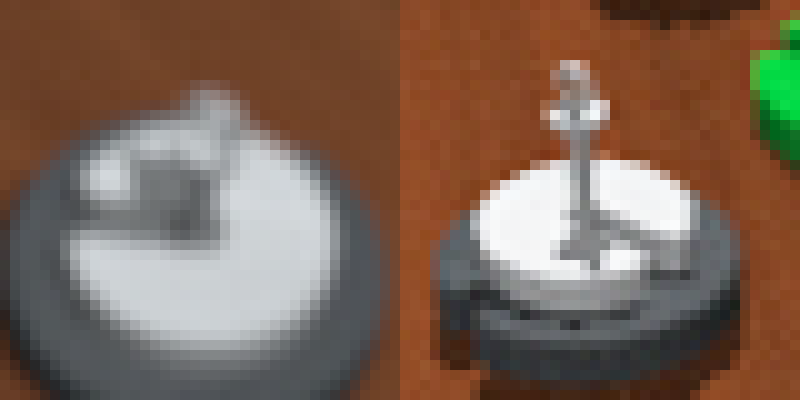

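Top slot points at about -45° and bottom slot at about -155°, so the middle of the widest gap is about 79.7°. The stem is near (588, 131.5) mm. The fitted circles agree with the given sizes (28.2 and 39.5 mm radii). I'll grasp with yaw about -5° so the camera sits on the mouth side, which lets me watch the stem going in.

Emit:
jog_arm([
  [2.2,-10,-2,7],
  [2.2,-10,-2,7],
  [2.2,-10,-3,7],
  [2.2,-10,-3,7],
  [2.2,-10,-3,7],
  [2.2,-10,-3,7],
  [2.2,-10,-3,7],
  [2.2,-10,-3,7],
  [2.2,-10,-3,7],
  [2.2,-10,-3,7],
])

```text
clock: 3.58
tool_pos: [0.5725, 0.0216, 0.1746]
orientation: [-180.0, 0.0, -109.8]
force: [0.2, 0.1, -0.3]
opening: 0.0876
```

Emit:
jog_arm([
  [2.2,-10,-4,7],
  [2.2,-10,-4,7],
  [2.2,-10,-4,7],
  [2.2,-10,-4,7],
  [2.2,-10,-4,7],
  [2.2,-10,-4,7],
  [2.2,-10,-4,7],
  [2.2,-10,-4,7],
  [2.2,-10,-4,7],
  [2.2,-10,-4,7],
])

```text
clock: 4.42
tool_pos: [0.5942, -0.0784, 0.1345]
orientation: [180.0, -0.0, -39.8]
force: [-0.2, 0.5, -0.7]
opening: 0.0878
```

Emit:
jog_arm([
  [2.2,-10,-4,7],
  [2.2,-10,-4,7],
  [2.2,-10,-4,7],
  [2.2,-10,-4,7],
  [2.2,-10,-4,7],
  [0,0,0,0],
  [0,0,0,0],
  [0,0,0,0],
  [0,0,0,0],
  [0,0,0,0],
])

```text
clock: 5.25
tool_pos: [0.6056, -0.1259, 0.115]
orientation: [-180.0, -0.0, -5.1]
force: [-0.0, 0.2, -0.9]
opening: 0.0875
```

Run:
```python
from h import *
import pickle
o=get_obs(); s=snapshot('wrist'); pickle.dump((o,s),open('w3.pkl','wb')); print(o['clock'],o['tool_pos'],o['orientation'],o['joint_pos'])
cv2.imwrite('pics/w3.png',s['image'][...,::-1])
```

```text
5.25 [ 0.60563995 -0.12590667  0.11495844] [-1.79993422e+02 -3.38572311e-02 -5.06800777e+00] [ 6.31907142e+00  2.04863072e+01 -1.50349259e+01  2.90387848e-04
 -5.44442775e+01  7.86127540e+01]
```

View pics/w3.png

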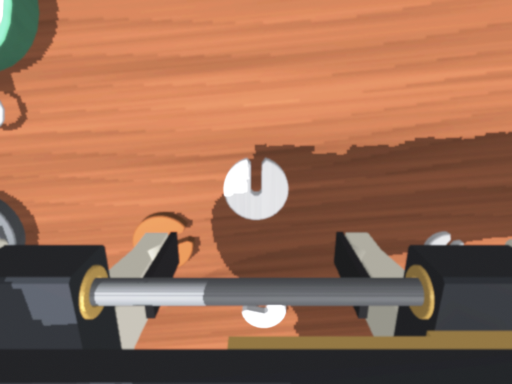

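Wrist view from the mouth side: weight_loose is at (256,188), slot pointing straight up in the image and square to the jaws; the brown disc is at (160,235). Measuring again.

```bash
cat > loose.py <<'E'
from h import *
def loose(s,o,seed,z,rr=(10,14,18,22),thr=150):
    hsv=cv2.cvtColor(s['image'],cv2.COLOR_RGB2HSV)
    m=((hsv[...,1]<70)&(hsv[...,2]>thr)).astype(np.uint8)
    N,l,st,c=cv2.connectedComponentsWithStats(m)
    i=l[seed[1],seed[0]]; b=(l==i).astype(np.uint8); print(st[i])
    ct=max(cv2.findContours(b,cv2.RETR_EXTERNAL,cv2.CHAIN_APPROX_NONE)[0],key=len)[:,0]
    P=ray(s,ct,z,o)[:,:2]*1000
    x,e=circ(P); print('centre',x,e)
    u0,v0,w,h=st[i,:4]
    ys,xs=np.mgrid[v0:v0+h,u0:u0+w]; W=ray(s,np.c_[xs.ravel(),ys.ravel()],z,o)[:,:2]*1000
    d=W-x[:2]; r=np.hypot(*d.T); nb=b[ys.ravel(),xs.ravel()]==0
    for a in rr:
        k=(abs(r-a)<1.5)&nb; print(a,np.degrees(np.arctan2(d[k,1].mean(),d[k,0].mean())).round(1),k.sum())
    return x
E
python3 - <<'E'
from loose import *
import pickle
o,s=pickle.load(open('w3.pkl','rb')); loose(s,o,(240,190),.012)
E
```

```text
[ 223  158   66   62 2848]
centre [ 607.02132963 -126.78212792   28.23466955] 0.38547462687239253
10 -3.9 35
14 -4.5 32
18 -4.6 36
22 -5.7 37
```

Emit:
jog_arm([
  [0.5,-0.5,-20,0.4],
  [0.5,-0.5,-20,0],
  [0,0,-20,0],
  [0,0,-20,0],
  [0,0,-15,0],
  [0,0,-8,0],
  [0,0,-4,0],
  [0,0,-2,0],
  [0,0,0,0],
  [0,0,0,0],
])

```text
clock: 6.13
tool_pos: [0.6073, -0.127, 0.0065]
orientation: [-180.0, -0.1, -4.6]
force: [0.7, -0.5, 0.3]
opening: 0.0876
```

Emit:
jog_arm([
  [0,0,-2,0],
  [0,0,-1.5,0],
  [0,0,0,0],
  [0,0,0,0],
  [0,0,0,0],
  [0,0,0,0],
  [0,0,0,0],
  [0,0,0,0],
  [0,0,0,0],
  [0,0,0,0],
], fingers=40)

```text
clock: 6.97
tool_pos: [0.6067, -0.127, 0.0022]
orientation: [-180.0, -0.0, -4.6]
force: [-1.0, 0.7, 1.7]
opening: 0.0549
```

Run:
```python
from loose import *
import pickle
o=get_obs(); s=snapshot('wrist'); pickle.dump((o,s),open('w4.pkl','wb')); print(o['clock'],o['tool_pos'],o['orientation'],o['opening'],o['force'])
cv2.imwrite('pics/w4.png',s['image'][...,::-1])
```

```text
6.9667 [ 0.60670821 -0.12701814  0.00218784] [-1.79998624e+02 -1.33290938e-02 -4.57146879e+00] 0.054883646419879084 [-1.04811981  0.71365445  1.6952916 ]
```

View pics/w4.png

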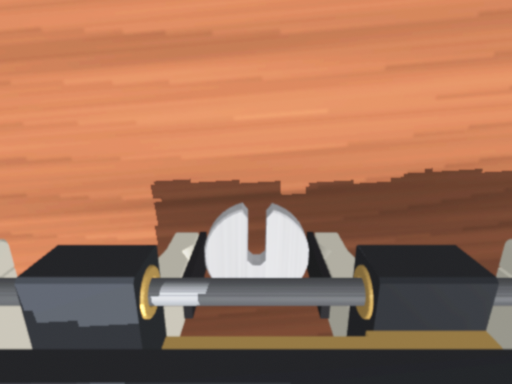

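Held: weight at (257,250) between the pads, slot pointing up in the image, opening 54.9 mm. I'll measure its place in the tool frame, then lift.

```bash
cat >> loose.py <<'E'
def held(s,o,z,thr=130):
    """weight in grip: fit rim circle (R=28) from visible pixels above row 275; slot edges"""
    hsv=cv2.cvtColor(s['image'],cv2.COLOR_RGB2HSV)
    m=((hsv[...,1]<70)&(hsv[...,2]>thr)).astype(np.uint8); m[274:]=0; m[:,:190]=0; m[:,325:]=0
    N,l,st,c=cv2.connectedComponentsWithStats(m); i=1+np.argmax(st[1:,4]); b=l==i; print(st[i])
    # slot edges per row and rim
    L=[];R=[]
    for v in range(222,252):
        x=np.where(b[v])[0]; g=np.where(np.diff(x)>5)[0]
        if len(g)==1: L.append((x[g[0]]+.5,v)); R.append((x[g[0]+1]-.5,v))
    mid=(np.array(L)+np.array(R))/2
    w=ray(s,mid,z,o)[:,:2]*1000; wl=ray(s,L,z,o)[:,:2]*1000; wr=ray(s,R,z,o)[:,:2]*1000
    print('slot width',np.hypot(*(wl-wr).T).round(1)[[2,len(L)//2,-2]])
    q=w.mean(0); v=np.linalg.svd(w-q)[2][0]; yaw=np.radians(o['orientation'][2])
    ex=np.array([np.cos(yaw),np.sin(yaw)]); v*=np.sign(v@ex)
    rim=[]
    for vv in range(205,272):
        x=np.where(b[vv])[0]
        if len(x): 
            if vv<232: rim+=[(x[0]-.5,vv),(x[-1]+.5,vv)]
    P=ray(s,rim,z,o)[:,:2]*1000
    x,e=circ(P,28); 
    t=o['tool_pos'][:2]*1000; ey=np.array([ex[1],-ex[0]])
    print('rim centre',x[:2],e,'rel tool x,y',(x[:2]-t)@ex,(x[:2]-t)@ey)
    print('slot dir',np.degrees(np.arctan2(v[1],v[0])),'slot line offset along tool y at TCP',((q-v*((q-t)@ex)-t)@ey))
E
python3 - <<'E'
from loose import *
import pickle
o,s=pickle.load(open('w4.pkl','rb')); held(s,o,.012)
h=cv2.cvtColor(s['image'],cv2.COLOR_RGB2HSV)
for v in (230,240,250): print(h[v,200:316:4,2],h[v,200:316:4,1])
# slot end
print(h[250:276,257,2])
c=s['image'][195:285,195:320,::-1]; cv2.imwrite('pics/w4c.png',cv2.resize(c,None,fx=6,fy=6,interpolation=cv2.INTER_NEAREST))
for v in (255,258,260,262,264,266): print(v, (ray(s,(257,v),.012,o)[0]*1000).round(1))
E
```

```text
[ 205  203  104   71 5465]
slot width [8.8 8.4 8. ]
rim centre [ 643.7114509  -131.75410636] 4.562642682011941 rel tool x,y 37.262991592263155 1.7716438800184435
slot dir -5.931867592028487 slot line offset along tool y at TCP 0.8710761570958923
[125 123 131 186 230 229 231 229 230 229 232 230 141 118 115 115 115 233
 233 233 233 229 230 231 230 220 118 106 106] [143 141 125   5   3   3   3   3   2   3   3   3  65 143 144 144 122   3
   3   3   3   3   2   3   3   5 106 140 142]
[ 34  45 210 231 230 229 231 229 230 229 232 230 131 115 115 115 120 233
 233 232 233 230 230 231 230 231 229  41  34] [ 15  17   6   3   2   3   3   3   2   3   3   3  76 142 142 142 104   2
   3   2   3   3   2   3   3   3   2  12  23]
[ 38 120 229 231 230 229 231 229 230 228 232 229 149 129 130 131 138 234
 234 234 232 230 231 231 230 231 232 190  31] [ 20   9   3   2   2   3   3   3   3   3   3   2  38 144 143 144  55   3
   3   3   3   3   3   2   2   3   3   8  16]
[130 132 133 135 142 147 152 152 154 154 153 151 149 149 159 193 223 229
 230 229 229 229 230 230 230 230]
255 [ 607.1 -128.6   12. ]
258 [ 605.3 -128.4   12. ]
260 [ 604.1 -128.3   12. ]
262 [ 602.9 -128.2   12. ]
264 [ 601.6 -128.1   12. ]
266 [ 600.4 -128.    12. ]
```

View pics/w4c.png

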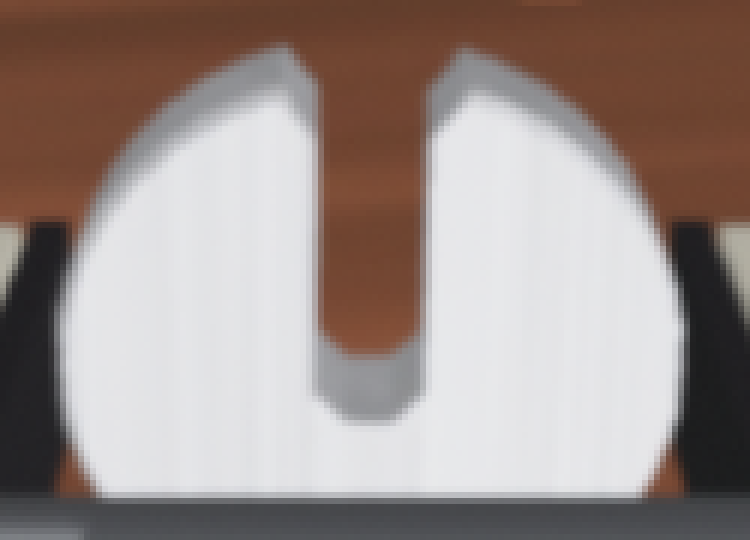

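Run:
```python
import re
t=open('loose.py').read()
t=t.replace("thr=130","thr=195").replace("range(222,252)","range(220,255)").replace("if vv<232: rim","if vv<270: rim")
t=t.replace("x,e=circ(P,28); \n","r=least_squares(lambda p:np.hypot(*(P-p).T)-28,o['tool_pos'][:2]*1000,loss='cauchy',f_scale=.3); x=r.x; e=np.median(abs(r.fun))\n")
open('loose.py','w').write(t)
from loose import *
import pickle
o,s=pickle.load(open('w4.pkl','rb')); held(s,o,.012)
```

```text
[ 206  211  102   63 4538]
slot width [10.3 10.5 10.1]
rim centre [ 605.78965763 -128.5215741 ] 0.25424937805209424 rel tool x,y -0.7958018126954401 1.5718591178481967
slot dir -5.470203278155963 slot line offset along tool y at TCP 0.9726632231930947
```

Held weight measured: slot width 10.3 mm (10 expected), centre within about 1 mm of the TCP. Lifting, and travelling to a standoff 70 mm behind the stem along the slot direction, yaw 80°.

Emit:
jog_arm([
  [0,0,10,0],
  [0,0,20,0],
  [0,0,20,0],
  [0,0,8,0],
  [-2.6,15.8,0,7],
  [-2.6,15.8,0,7],
  [-2.6,15.8,0,7],
  [-2.6,15.8,0,7],
  [-2.6,15.8,0,7],
  [-2.6,15.8,0,7],
])

```text
clock: 7.85
tool_pos: [0.5904, -0.0316, 0.0599]
orientation: [-180.0, 0.0, 37.7]
force: [-0.5, -0.1, -2.4]
opening: 0.0547
```

Emit:
jog_arm([
  [-2.6,15.8,0,7],
  [-2.6,15.8,0,7],
  [-2.6,15.8,0,7],
  [-2.6,15.8,0,7],
  [-2.6,15.8,0,7],
  [-2.6,15.8,0,7],
  [0,0,0,0.8],
  [0,0,-5,0],
  [0,0,-5,0],
  [0,0,0,0],
])

```text
clock: 8.68
tool_pos: [0.5744, 0.0617, 0.0486]
orientation: [-179.9, 0.1, 80.1]
force: [0.8, 0.1, -1.7]
opening: 0.0551
```

Run:
```python
from loose import *
import pickle
o=get_obs(); s=snapshot('wrist'); pickle.dump((o,s),open('w5.pkl','wb')); print(o['clock'],o['tool_pos'],o['orientation'],o['opening'],o['force'],o['joint_pos'])
cv2.imwrite('pics/w5.png',s['image'][...,::-1])
```

```text
8.6833 [0.57443588 0.06169917 0.04863009] [-1.79886739e+02  5.61932029e-02  8.00675613e+01] 0.05507168145983999 [ 0.75595092  0.06147254 -1.71394343] [ 2.55059387e+01  2.16200683e+01 -2.39993283e+01 -2.83736633e-02
 -4.45054678e+01  1.44581824e+02]
```

View pics/w5.png

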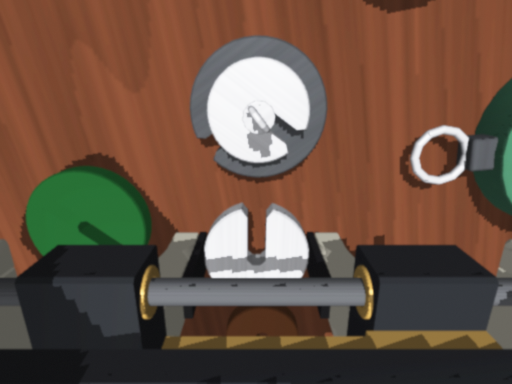

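Wrist view: hanger stack at (258,107), bottom slot mouth lower-left around (208,145), top slot mouth lower-right around (298,140), collar and eye at (258,117). The held weight is at (257,250) with its slot up, in line. Enlarging.

Run:
```python
from loose import *
import pickle
o,s=pickle.load(open('w5.pkl','rb')); im=s['image']
c=im[30:185,185:335,::-1]; cv2.imwrite('pics/w5c.png',cv2.resize(c,None,fx=5,fy=5,interpolation=cv2.INTER_CUBIC)[:, :][:600 if 0 else None][::1] if 0 else cv2.resize(c,(580,600),interpolation=cv2.INTER_CUBIC))
c=im[90:165,225:300,0]; cv2.imwrite('pics/w5d.png',cv2.resize(np.clip((c.astype(int)-170)*3,0,255).astype(np.uint8),None,fx=8,fy=8,interpolation=cv2.INTER_NEAREST))
held(s,o,.0486+.0098,thr=120)
hsv=cv2.cvtColor(im,cv2.COLOR_RGB2HSV); V=hsv[...,2]; S=hsv[...,1]
for name,m,seed,z,R,rr in [('top',(S<70)&(V>130),(230,90),.031,28,(12,16,20,24)),('bot',(S<70)&(V>60),(200,100),.019,40,(31,33,35,37))]:
    b=m.astype(np.uint8).copy(); b[195:]=0
    N,l,st,c=cv2.connectedComponentsWithStats(b); i=l[seed[1],seed[0]]; b=(l==i).astype(np.uint8); print(name,st[i])
    ct=max(cv2.findContours(b,cv2.RETR_EXTERNAL,cv2.CHAIN_APPROX_NONE)[0],key=len)[:,0]
    P=ray(s,ct,z,o)[:,:2]*1000
    r=least_squares(lambda p:np.hypot(*(P-p).T)-R,P.mean(0),loss='cauchy',f_scale=.3); x=r.x; print('centre R fixed',x,np.median(abs(r.fun)), 'free',circ(P))
    u0,v0,w,h=st[i,:4]; ys,xs=np.mgrid[v0:v0+h,u0:u0+w]; uv=np.c_[xs.ravel(),ys.ravel()]
    d=ray(s,uv,z,o)[:,:2]*1000-x; rad=np.hypot(*d.T); nb=b[uv[:,1],uv[:,0]]==0
    for a in rr:
        k=(abs(rad-a)<1)&nb; A=np.degrees(np.arctan2(d[k,1],d[k,0])); print(a,k.sum(),np.sort(A).round(0)[::3] if k.sum() else '')
    yaw=np.radians(o['orientation'][2]); ex=np.array([np.cos(yaw),np.sin(yaw)]); ey=np.array([ex[1],-ex[0]]); t=o['tool_pos'][:2]*1000
    print('rel tool',(x-t)@ex,(x-t)@ey)
```

```text
[ 206   55  105  108 8307]Traceback (most recent call last):
  File "<stdin>", line 6, in <module>
  File "loose.py", line 27, in held
    w=ray(s,mid,z,o)[:,:2]*1000; wl=ray(s,L,z,o)[:,:2]*1000; wr=ray(s,R,z,o)[:,:2]*1000
      ~~~^^^^^^^^^^^
  File "h.py", line 15, in ray
    d=np.c_[uv,np.ones(len(uv))]@np.linalg.inv(k).T@R.T
      ~~~~~~~~~~~~~~~~~~~~~~~~~~^~~~~~~~~~~~~~~~~~~
ValueError: matmul: Input operand 1 has a mismatch in its core dimension 0, with gufunc signature (n?,k),(k,m?)->(n?,m?) (size 3 is different from 1)
```

View pics/w5c.png

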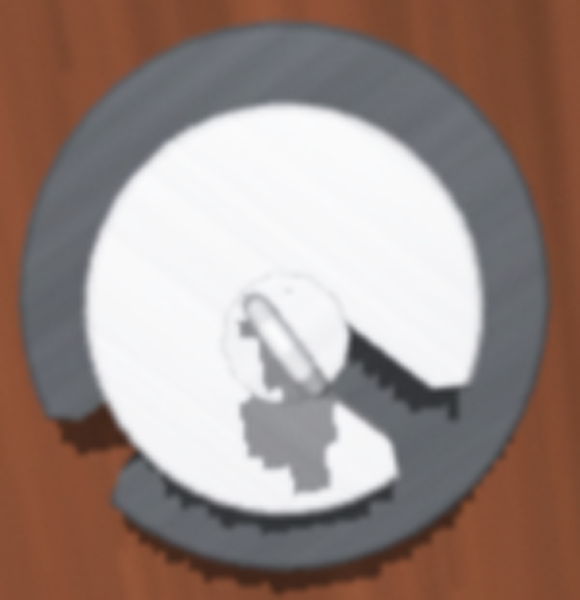

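View pics/w5d.png

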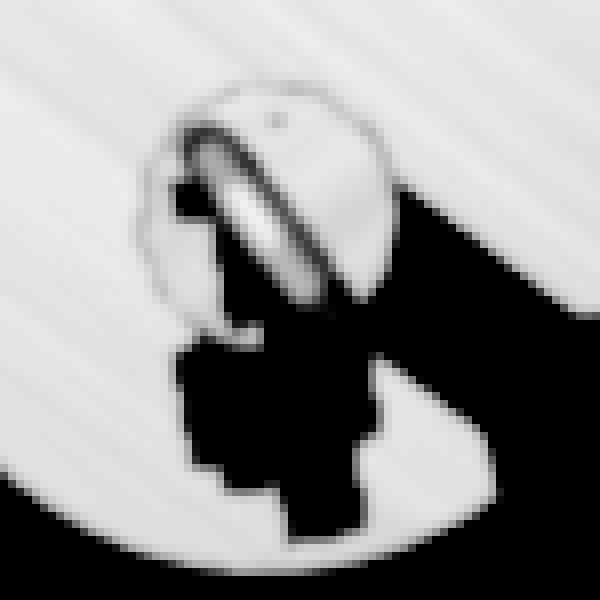

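The collar is clearly visible as a circle centred at about (258.2,116.2) px in the full image. Measuring it against the held slot at nearly the same height.

```bash
sed -i 's/m\[274:\]=0;/m[274:]=0; m[:203]=0;/; s/range(220,255)/range(220,245)/' loose.py
python3 - <<'E'
from loose import *
import pickle
o,s=pickle.load(open('w5.pkl','rb')); im=s['image']
try: held(s,o,.0486+.0098,thr=150)
except Exception as e: print(e)
yaw=np.radians(o['orientation'][2]); ex=np.array([np.cos(yaw),np.sin(yaw)]); ey=np.array([ex[1],-ex[0]]); t=o['tool_pos'][:2]*1000
for z in (.060,.063):
    c=ray(s,(258.1,116.1),z,o)[0,:2]*1000; print('collar',z,c,'rel',(c-t)@ex,(c-t)@ey, 'left/right',[(ray(s,p,z,o)[0]*1000).round(1) for p in ((241.8,116),(274.3,116))])
hsv=cv2.cvtColor(im,cv2.COLOR_RGB2HSV); V=hsv[...,2]; S=hsv[...,1]
for name,m,seed,z,R,rr in [('top',(S<70)&(V>135),(230,90),.031,28,(12,16,20,24)),('bot',(S<70)&(V>60),(200,100),.019,40,(31,33,35,37))]:
    b=m.astype(np.uint8).copy(); b[195:]=0
    N,l,st,c=cv2.connectedComponentsWithStats(b); i=l[seed[1],seed[0]]; b=(l==i).astype(np.uint8); print(name,st[i])
    ct=max(cv2.findContours(b,cv2.RETR_EXTERNAL,cv2.CHAIN_APPROX_NONE)[0],key=len)[:,0]
    P=ray(s,ct,z,o)[:,:2]*1000
    r=least_squares(lambda p:np.hypot(*(P-p).T)-R,P.mean(0),loss='cauchy',f_scale=.3); x=r.x; print('centre R fixed',x,np.median(abs(r.fun)), 'free',circ(P))
    u0,v0,w,h=st[i,:4]; ys,xs=np.mgrid[v0:v0+h,u0:u0+w]; uv=np.c_[xs.ravel(),ys.ravel()]
    d=ray(s,uv,z,o)[:,:2]*1000-x; rad=np.hypot(*d.T); nb=b[uv[:,1],uv[:,0]]==0
    for a in rr:
        k=(abs(rad-a)<1)&nb; A=np.degrees(np.arctan2(d[k,1],d[k,0])); print(a,k.sum(),np.sort(A).round(0)[::3] if k.sum() else '')
    print('rel tool',(x-t)@ex,(x-t)@ey)
h=V; 
for v in (222,228,234,240,246): print(v,h[v,204:312:3])
E
```

```text
[ 204  209  105   65 4421]
slot width [9.3 9.4 9. ]
rim centre [574.80287239  60.71233857] 0.17298848760057872 rel tool x,y -0.9087418076948329 0.5317105028708764
slot dir 79.47181559443787 slot line offset along tool y at TCP 0.6697719564228806
collar 0.06 [588.23326553 131.89146945] rel 71.52010964722457 1.4833457573928286 left/right [array([580.9, 133.2,  60. ]), array([595.5, 130.7,  60. ])]
collar 0.063 [588.26414305 132.13734644] rel 71.76762735678773 1.4713499465080242 left/right [array([581.1, 133.4,  63. ]), array([595.4, 130.9,  63. ])]
top [ 206   56  105  107 8135]
centre R fixed [588.22405192 131.86409626] 0.15629998621404084 free (array([588.21329255, 131.87847457,  27.98507492]), np.float64(0.15576653261505768))
12 67 [-75. -70. -68. -66. -63. -60. -58. -56. -53. -51. -49. -47. -45. -43.
 -41. -39. -36. -34. -32. -30. -28. -26. -24.]
16 59 [-62. -60. -58. -56. -54. -53. -52. -50. -48. -46. -45. -43. -42. -40.
 -38. -37. -35. -34. -32. -30.]
20 58 [-58. -57. -55. -54. -53. -51. -50. -49. -48. -46. -45. -44. -42. -41.
 -40. -38. -37. -35. -35. -33.]
24 66 [-59. -57. -56.
[... 1009 characters left out ...]
47 245 226  68  75 128
 130 126 130 236 247 246 246 247 245 244 245 239 206 120 128 139 145 143]
228 [131 134 127 226 244 245 245 247 245 245 246 246 246 246 226  67 108 130
 129 126 129 242 247 247 247 247 245 244 244 246 245 235 175 133 144 144]
234 [ 25  98 236 246 246 245 245 247 245 245 245 245 246 246 226  67  99 132
 128 128 129 243 247 247 247 247 245 245 245 246 246 244 243 196  63  26]
240 [ 38 229 247 247 246 245 245 247 245 245 246 245 246 245 226  68  79 132
 129 129 114 243 247 247 247 247 245 245 245 246 246 244 245 243 160  21]
246 [135 243 247 247 246 245 244 247 245 245 245 245 246 245 226  68  96 129
 131 129 125 244 247 247 247 247 245 245 245 246 246 244 245 245 229  44]
```

Gap middle is about 79.4° and the held slot is at about 79.4°, so the yaw is right. Lateral offset is about 0.8 mm. Lowering to a 2 mm clearance and advancing 40 mm, to just before the mouth reaches the stem.

Emit:
jog_arm([
  [0.8,-0.1,-4,0],
  [0,0,-5,0],
  [0,0,-4,0],
  [1.5,7.9,0,0],
  [1.5,7.9,0,0],
  [1.5,7.9,0,0],
  [1.5,7.9,0,0],
  [1.5,7.9,0,0],
  [0,0,0,0],
  [0,0,0,0],
])

```text
clock: 9.57
tool_pos: [0.5838, 0.1027, 0.0371]
orientation: [180.0, -0.0, 80.3]
force: [0.5, -0.1, -2.3]
opening: 0.055
```

Run:
```python
from loose import *
import pickle
o=get_obs(); s=snapshot('wrist'); pickle.dump((o,s),open('w6.pkl','wb')); print(o['clock'],o['tool_pos'],o['orientation'],o['opening'],o['force'])
cv2.imwrite('pics/w6.png',cv2.resize(s['image'][100:300,160:360,::-1],(600,600),interpolation=cv2.INTER_CUBIC))
s2=snapshot('side'); cv2.imwrite('pics/s6.png',cv2.resize(s2['image'][120:230,180:300,::-1],None,fx=5,fy=5,interpolation=cv2.INTER_CUBIC))
held(s,o,o['tool_pos'][2]+.0098,thr=150)
```

```text
9.5667 [0.58377381 0.10273494 0.03711997] [ 1.79992916e+02 -6.00326344e-03  8.02845760e+01] 0.055038598959150684 [ 0.52150205 -0.07357593 -2.25485849]
[ 205  203  104   71 5823]
slot width [2.6 9.4 9. ]
rim centre [584.0852892  101.87806931] 0.33135217657495986 rel tool x,y -0.7920176019165724 0.45161384051351044
slot dir 59.53604842882527 slot line offset along tool y at TCP -1.7405433433826631
```

View pics/w6.png

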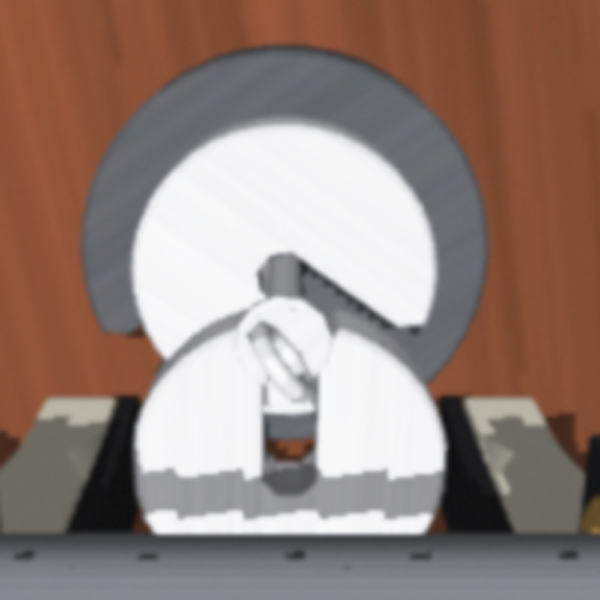

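View pics/s6.png

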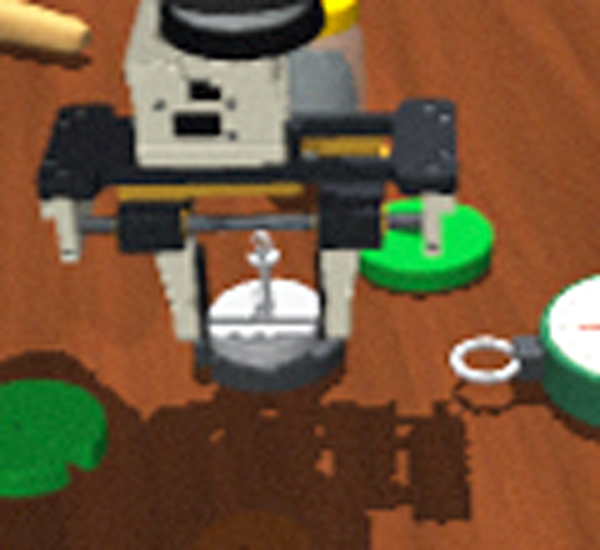

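The stem (crop x≈286) sits about 0.8 mm left of the slot middle (≈290) and right at the mouth. Correcting that and advancing 20 mm.

Emit:
jog_arm([
  [-0.7,0.1,0,0],
  [0.7,3.9,0,0],
  [0.7,3.9,0,0],
  [0.7,3.9,0,0],
  [0.7,3.9,0,0],
  [0.7,3.9,0,0],
  [0,0,0,0],
  [0,0,0,0],
  [0,0,0,0],
  [0,0,0,0],
])

```text
clock: 10.5
tool_pos: [0.5863, 0.1214, 0.037]
orientation: [-180.0, 0.0, 80.2]
force: [-0.1, -0.2, -1.6]
opening: 0.0546
```

Run:
```python
from loose import *
import pickle
o=get_obs(); s=snapshot('wrist'); pickle.dump((o,s),open('w7.pkl','wb')); print(o['clock'],o['tool_pos'],o['orientation'],o['opening'],o['force'])
cv2.imwrite('pics/w7.png',cv2.resize(s['image'][140:290,180:330,::-1],(600,600),interpolation=cv2.INTER_CUBIC))
```

```text
10.5 [0.58634298 0.12141695 0.0369808 ] [-1.79986564e+02  8.35522906e-03  8.02141788e+01] 0.05459903098994468 [-0.13387736 -0.19495999 -1.55370396]
```

View pics/w7.png

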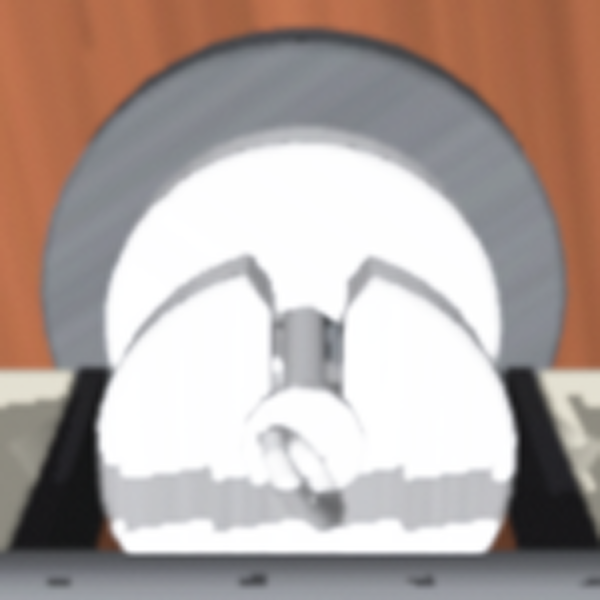

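The stem is centred in the slot (crop 288–325 inside 272–345). Computing the remaining distance from the collar.

Run:
```python
from loose import *
import pickle
o,s=pickle.load(open('w7.pkl','rb')); im=s['image']
c=im[225:280,230:285,0]; cv2.imwrite('pics/w7d.png',cv2.resize(np.clip((c.astype(int)-190)*4,0,255).astype(np.uint8),None,fx=10,fy=10,interpolation=cv2.INTER_NEAREST))
yaw=np.radians(o['orientation'][2]); ex=np.array([np.cos(yaw),np.sin(yaw)]); ey=np.array([ex[1],-ex[0]]); t=o['tool_pos'][:2]*1000
for v in (246,248,250,252):
    w=ray(s,(256.2,v),.063,o)[0,:2]*1000; print(v,w,(w-t)@ex,(w-t)@ey)
```

```text
246 [589.20372094 134.11913467] 13.003595552329223 0.6601779876025644
248 [589.02588669 133.0813663 ] 11.950701006506893 0.6613161881920486
250 [588.84726576 132.03900721] 10.893148834178247 0.6624594237713001
252 [588.66785292 130.99202688] 9.830908061339455 0.663607727823895
```

View pics/w7d.png

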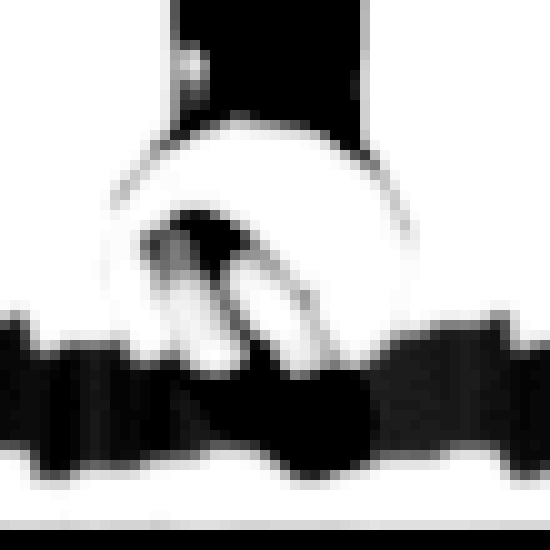

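Emit:
jog_arm([
  [0.5,3,0,0],
  [0.5,3,0,0],
  [0.5,2.5,0,0],
  [0.4,2,0,0],
  [0.2,1,0,0],
  [0,0,0,0],
  [0,0,0,0],
  [0,0,0,0],
  [0,0,0,0],
  [0,0,0,0],
])

```text
clock: 11.38
tool_pos: [0.5886, 0.1329, 0.0371]
orientation: [-180.0, 0.0, 80.2]
force: [0.9, -0.1, -2.7]
opening: 0.055
```

Run:
```python
from loose import *
import pickle
o=get_obs(); s=snapshot('wrist'); pickle.dump((o,s),open('w8.pkl','wb')); print(o['clock'],o['tool_pos'],o['orientation'],o['opening'],o['force'],o['moment'])
cv2.imwrite('pics/w8.png',cv2.resize(s['image'][140:290,180:330,::-1],(600,600),interpolation=cv2.INTER_CUBIC))
for n,(x,y,w,h) in [('scene',(240,160,110,110)),('side',(180,130,110,90))]:
    q=snapshot(n); cv2.imwrite(f'pics/{n}8.png',cv2.resize(q['image'][y:y+h,x:x+w,::-1],None,fx=5,fy=5,interpolation=cv2.INTER_CUBIC))
```

```text
11.3833 [0.58858021 0.13293478 0.03707344] [-1.79999687e+02  5.82737714e-04  8.02122768e+01] 0.054950245534016014 [ 0.93326001 -0.08521829 -2.66676909] [-0.19389565  0.05080486 -0.0180159 ]
```

View pics/w8.png

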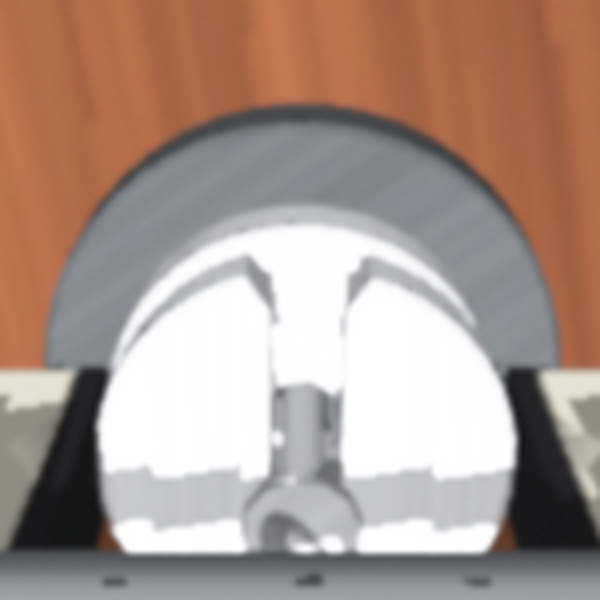

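View pics/side8.png

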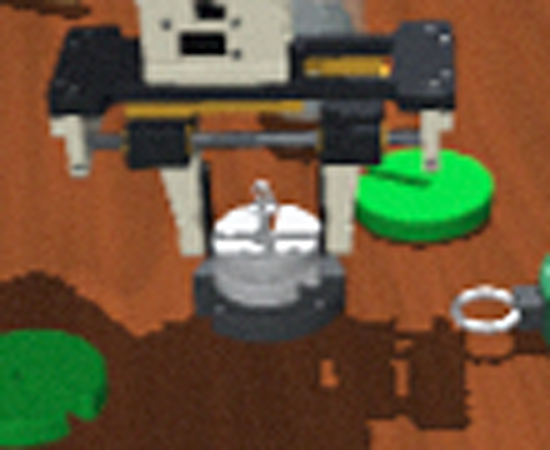

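View pics/scene8.png

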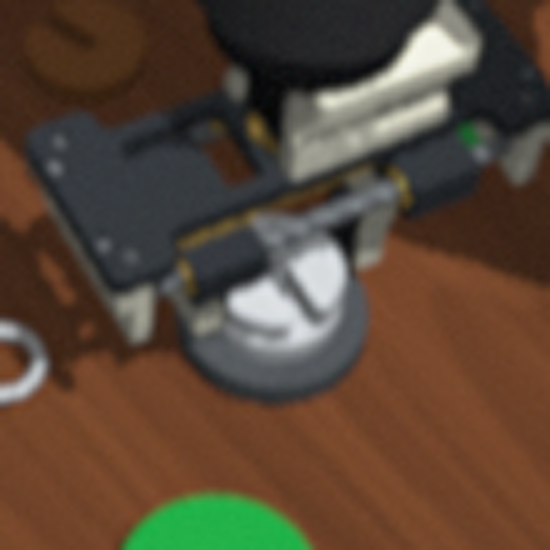

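Run:
```python
from loose import *
import pickle
for n,vv in (('w7',(216.5,217.5)),('w8',(235.5,236.5))):
    o,s=pickle.load(open(n+'.pkl','rb')); im=s['image']
    yaw=np.radians(o['orientation'][2]); ex=np.array([np.cos(yaw),np.sin(yaw)]); t=o['tool_pos'][:2]*1000
    for v in vv: print(n,v,(ray(s,(256.4,v),.031,o)[0,:2]*1000-t)@ex-3)
    print(im[vv[0].__int__()-8:int(vv[0])+8,256,0])
o,s=pickle.load(open('w8.pkl','rb')); im=s['image']
c=im[225:280,230:285,0]; cv2.imwrite('pics/w8d.png',cv2.resize(c,None,fx=10,fy=10,interpolation=cv2.INTER_NEAREST))
```

```text
w7 216.5 11.626648427929721
w7 217.5 11.014458234588998
[254 254 254 254 254 254 254 251 227 188 178 178 178 179 179 178]
w8 235.5 -0.27760786546381233
w8 236.5 -0.9157129412133855
[254 254 254 254 254 254 254 251 228 189 181 180 180 179 179 179]
```

View pics/w8d.png

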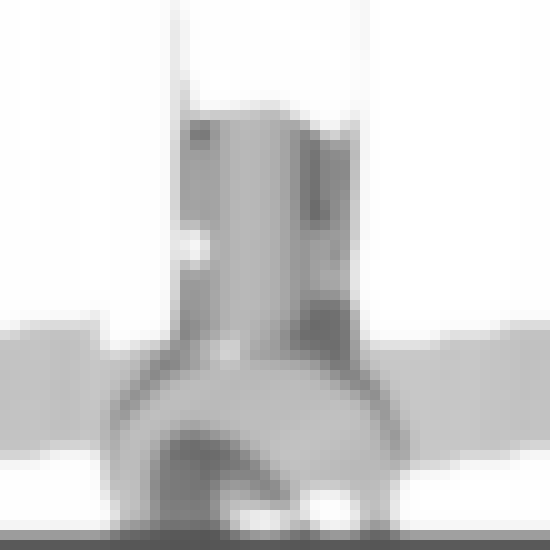

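The weight is around the stem, centred laterally. The stem is now at or slightly past the weight's centre line (home contact would be at -2 mm). Advancing 1 mm more and lowering.

Emit:
jog_arm([
  [0.2,1,0,0],
  [0,0,-1,0],
  [0,0,-1,0],
  [0,0,-1,0],
  [0,0,-0.3,0],
  [0,0,0,0],
  [0,0,0,0],
  [0,0,0,0],
  [0,0,0,0],
  [0,0,0,0],
])

```text
clock: 12.37
tool_pos: [0.5888, 0.134, 0.0338]
orientation: [180.0, -0.0, 80.2]
force: [-0.7, 0.2, -1.3]
opening: 0.0552
```

Run:
```python
from loose import *
import pickle
o=get_obs(); s=snapshot('wrist'); pickle.dump((o,s),open('w9.pkl','wb')); print(o['clock'],o['tool_pos'],o['orientation'],o['opening'],o['force'],o['moment'])
cv2.imwrite('pics/w9.png',cv2.resize(s['image'][140:290,180:330,::-1],(600,600),interpolation=cv2.INTER_CUBIC))
```

```text
12.3667 [0.58881541 0.13403358 0.03379415] [ 1.79997557e+02 -6.95960577e-04  8.02209004e+01] 0.05515670126470548 [-0.68739403  0.20009675 -1.28512271] [-0.14920992  0.01160208  0.01518189]
```

View pics/w9.png

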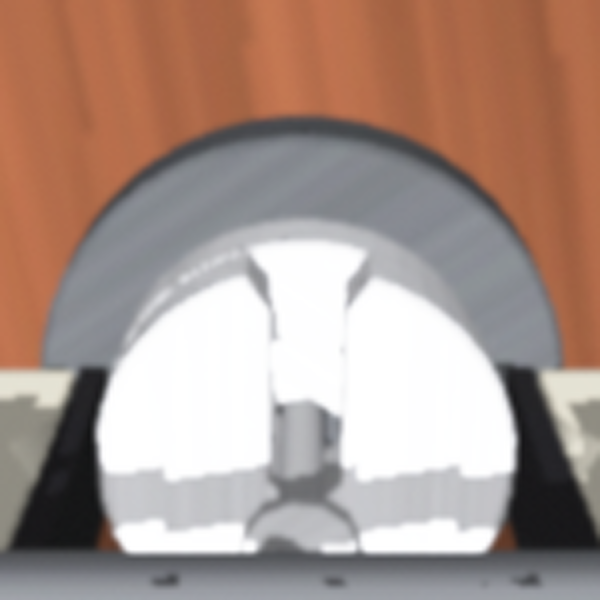

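Emit:
jog_arm([
  [0,0,-0.4,0],
  [0,0,-0.3,0],
  [0,0,0,0],
  [0,0,0,0],
  [0,0,0,0],
  [0,0,0,0],
  [0,0,0,0],
  [0,0,0,0],
  [0,0,0,0],
  [0,0,0,0],
])

```text
clock: 13.25
tool_pos: [0.5889, 0.1341, 0.0332]
orientation: [180.0, -0.0, 80.2]
force: [-0.8, 0.4, 2.0]
opening: 0.055
```

Contact: the vertical force rose from about -2 N to +2 N. Releasing.

Emit:
jog_arm([
  [0,0,0,0],
  [0,0,0,0],
  [0,0,0,0],
  [0,0,0,0],
  [0,0,0,0],
  [0,0,0,0],
  [0,0,0,0],
  [0,0,0,0],
  [0,0,0,0],
  [0,0,0,0],
], fingers=66)

```text
clock: 14.08
tool_pos: [0.5888, 0.1341, 0.0331]
orientation: [180.0, -0.0, 80.2]
force: [-1.0, -0.6, 0.7]
opening: 0.066
```

Run:
```python
from loose import *
import pickle
o=get_obs(); s=snapshot('wrist'); pickle.dump((o,s),open('w10.pkl','wb')); print(o['clock'],o['tool_pos'],o['orientation'],o['opening'],o['force'],o['moment'])
cv2.imwrite('pics/w10.png',cv2.resize(s['image'][140:290,180:330,::-1],(600,600),interpolation=cv2.INTER_CUBIC))
```

```text
14.0833 [0.58879674 0.13405937 0.03305919] [ 1.79999494e+02 -1.50471939e-03  8.02211951e+01] 0.06603068283594182 [-0.99885372 -0.55391577  0.72968213] [-0.13390559  0.04051463  0.04634074]
```

View pics/w10.png

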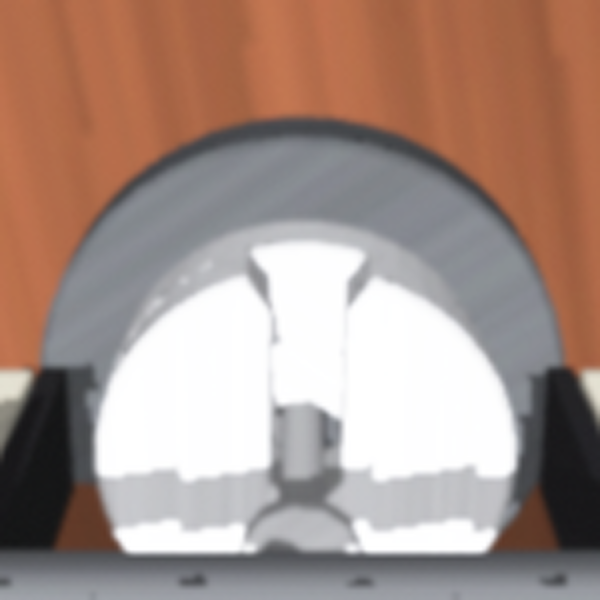

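Released, weight on the stack. Lifting straight up and backing off to inspect.

Emit:
jog_arm([
  [0,0,5,0],
  [0,0,10,0],
  [0,0,20,0],
  [0,0,20,0],
  [0,0,20,0],
  [-4,-22,0,0],
  [-4,-22,0,0],
  [-3,-16,0,0],
  [0,0,0,0],
  [0,0,0,0],
])

```text
clock: 14.97
tool_pos: [0.5778, 0.0732, 0.1087]
orientation: [180.0, -0.0, 80.1]
force: [-0.0, 0.4, 0.6]
opening: 0.0663
```

Run:
```python
from loose import *
import pickle
o=get_obs(); s=snapshot('wrist'); pickle.dump((o,s),open('w11.pkl','wb')); print(o['clock'],o['tool_pos'],o['orientation'],o['opening'],o['force'],o['moment'])
cv2.imwrite('pics/w11.png',s['image'][...,::-1])
for n,(x,y,w,h) in [('scene',(240,160,110,110)),('side',(180,130,110,90))]:
    q=snapshot(n); pickle.dump(q,open(n+'11.pkl','wb')); cv2.imwrite(f'pics/{n}11.png',cv2.resize(q['image'][y:y+h,x:x+w,::-1],None,fx=5,fy=5,interpolation=cv2.INTER_CUBIC))
```

```text
14.9667 [0.57782386 0.07316211 0.10870014] [ 1.79969040e+02 -1.61542055e-02  8.01340164e+01] 0.06625967333445133 [-0.02701691  0.42926051  0.59909994] [-0.05556609 -0.02787751  0.01382669]
```

View pics/w11.png

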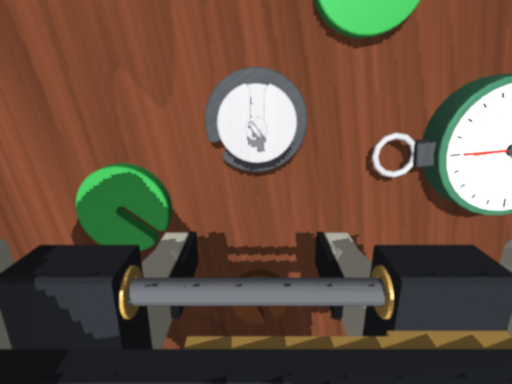

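View pics/side11.png

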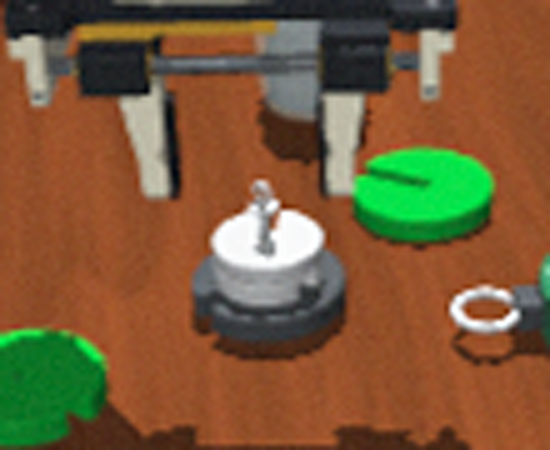

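The stack stands upright with three weights; the new one looks flat in the side view. Checking the seat: weight centre against the collar, and the slot angle.

```bash
cat > chk.py <<'E'
from loose import *
import pickle,sys
n,cu,cv_=sys.argv[1],int(sys.argv[2]),int(sys.argv[3])
o,s=pickle.load(open(n+'.pkl','rb')); im=s['image']
c=im[cv_-35:cv_+35,cu-35:cu+35]; a=cv2.resize(c[...,::-1],(400,400),interpolation=cv2.INTER_NEAREST)
b=cv2.resize(np.clip((c[...,0].astype(int)-190)*4,0,255).astype(np.uint8),(400,400),interpolation=cv2.INTER_NEAREST)
cv2.imwrite(f'pics/{n}z.png',np.hstack([a,cv2.cvtColor(b,cv2.COLOR_GRAY2BGR)]))
hsv=cv2.cvtColor(im,cv2.COLOR_RGB2HSV); V=hsv[...,2]; S=hsv[...,1]
yaw=np.radians(79.4); ex=np.array([np.cos(yaw),np.sin(yaw)]); ey=np.array([ex[1],-ex[0]])
for name,m,seed,z,R in [('new',(S<70)&(V>200),(cu-20,cv_-5),.043,28),('bot',(S<70)&(V>60),(cu-20,cv_-5),.019,40)]:
    b=m.astype(np.uint8).copy(); b[225:]=0
    N,l,st,c=cv2.connectedComponentsWithStats(b); i=l[seed[1],seed[0]]; b=(l==i).astype(np.uint8)
    ct=max(cv2.findContours(b,cv2.RETR_EXTERNAL,cv2.CHAIN_APPROX_NONE)[0],key=len)[:,0]
    P=ray(s,ct,z,o)[:,:2]*1000; x,e=circ(P); print(name,st[i],x,e)
    r=least_squares(lambda p:np.hypot(*(P-p).T)-R,x[:2],loss='cauchy',f_scale=.3); print('fixedR',r.x)
E
python3 chk.py w11 257 120
```

```text
new [ 218   84   78   78 4624] [589.00159214 132.60012303  27.17564963] 0.17811681003266067
fixedR [589.79929098 133.02411702]
bot [ 205   67  103  105 8144] [588.24044992 131.37113083  39.46841738] 0.18894771881110017
fixedR [587.81615307 131.24714221]
```

View pics/w11z.png

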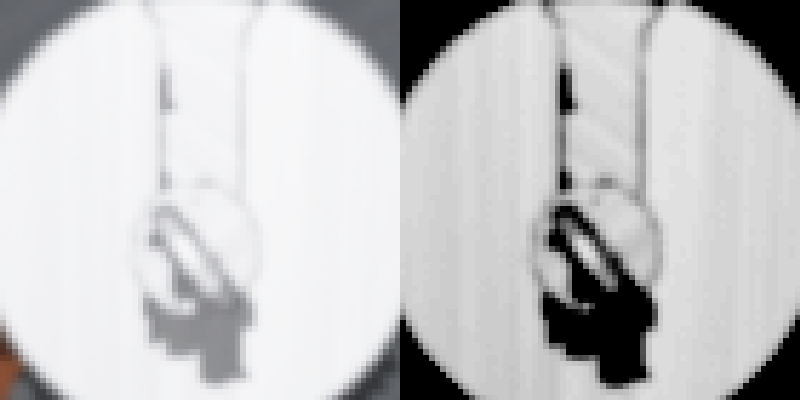

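Emit:
jog_arm([
  [-2.2,-12,0,0],
  [-2.2,-11,0,0],
  [0,0,0,0],
  [0,0,0,0],
  [0,0,0,0],
  [0,0,0,0],
  [0,0,0,0],
  [0,0,0,0],
  [0,0,0,0],
  [0,0,0,0],
])

```text
clock: 15.95
tool_pos: [0.5734, 0.0512, 0.1081]
orientation: [180.0, 0.0, 80.2]
force: [-0.1, 0.7, -0.6]
opening: 0.0656
```

```bash
python3 - <<'E'
from loose import *
import pickle
o=get_obs(); s=snapshot('wrist'); pickle.dump((o,s),open('w12.pkl','wb')); print(o['clock'],o['tool_pos'],o['orientation'])
print(proj(s,[[.5884,.1318,.0615],[.5884,.1318,.031]],o))
E
python3 chk.py w12 257 90
python3 - <<'E'
from loose import *
import pickle
o,s=pickle.load(open('w12.pkl','rb')); V=s['image'][...,0]
# slot edges: faint dark lines; list minima per row
for v in range(55,80,3):
    row=V[v,235:280].astype(int); print(v,row)
E
```

```text
15.95 [0.57342052 0.05116146 0.10805394] [1.79998762e+02 9.05619212e-04 8.02320476e+01]
[[257.00689461  91.01491981]
 [256.90243003  90.68518744]]
new [ 217   48   82   83 4992] [589.03585271 132.61512479  27.19308397] 0.1691522402675094
fixedR [589.51125098 133.32843634]
bot [ 204   33  106  112 8703] [588.26435919 131.4548077   39.4391501 ] 0.35166419877350563
fixedR [587.85332677 131.35314887]
55 [246 246 247 247 248 248 247 247 248 248 249 248 248 247 246 244 244 246
 247 246 247 247 247 247 247 247 247 247 248 247 242 238 246 249 249 249
 249 249 248 248 249 249 248 247 246]
58 [246 246 246 247 247 247 247 247 247 248 249 248 247 247 245 240 238 246
 248 248 247 247 246 246 246 246 247 247 247 245 238 234 246 248 249 249
 248 248 248 248 249 249 248 247 246]
61 [246 246 246 246 247 247 247 246 247 248 248 247 247 247 244 233 225 240
 246 246 247 247 248 247 247 246 246 246 246 245 239 236 246 249 249 249
 249 248 248 249 249 248 248 247 246]
64 [246 246 245 246 247 247 246 246 247 248 248 247 247 246 243 227 182 210
 241 246 246 246 246 246 247 247 247 247 247 245 237 234 245 24
[... 282 characters left out ...]
 246 246 246 243 229 187 183
 220 240 244 244 245 245 245 245 245 245 245 244 240 240 246 248 248 248
 248 248 248 248 248 248 247 246 245]
73 [245 245 245 245 245 246 246 245 246 247 247 246 246 246 243 238 235 242
 245 246 246 246 245 244 244 244 245 245 243 232 215 236 246 248 248 248
 248 248 248 248 248 247 247 246 245]
76 [245 244 244 244 245 245 245 244 246 247 247 245 245 245 242 231 225 239
 244 244 244 244 245 246 246 245 245 244 243 237 232 239 246 248 248 248
 248 248 247 248 247 247 246 245 244]
79 [245 244 244 244 245 245 244 244 245 247 247 245 245 245 241 230 222 236
 239 241 241 240 240 241 241 241 241 243 244 239 233 239 246 248 248 247
 248 247 247 247 247 246 246 245 244]
```

View pics/w12z.png

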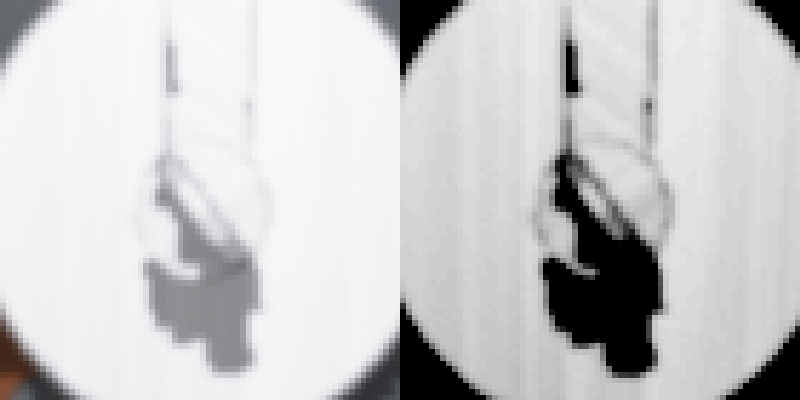

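Checks: collar (stem axis) at (588.4, 131.8), new weight's centre at (589.0, 132.6). So the stem is about 1 mm from the centre, on the slot-end side, and the slot points at about 80.2° against the 79.4° target. The bottom weight has not moved (588.3, 131.4). Handing in.

Run:
```python
from h import *
import pickle
a=pickle.load(open('scene0.pkl','rb'))[1]['image']; b=snapshot('scene')['image']
d=cv2.absdiff(a,b).max(2)
for n,(u,v) in {'w100':(263,132),'w50':(207,101),'brown':(257,169),'jar':(354,305),'scale':(205,249),'loose_old':(219,154)}.items(): print(n,int(d[v-8:v+8,u-8:u+8].max()),float(d[v-8:v+8,u-8:u+8].mean()))
print(get_obs()['clock']); print(close_job())
```

```text
w100 200 108.4140625
w50 13 7.75
brown 111 60.40234375
jar 13 7.31640625
scale 15 5.80859375
loose_old 201 168.46875
16.05
the job is handed in; nothing more can be done
None
```

The loose 200 g weight is on the hanger's stem, on top of the other two, and I handed the job in at 16.05 s of the 42 s allowed. The robot was clear of everything at hand-in.

**How:** I picked up the 56 mm silver weight by its rim and turned it to about 80°. I slid it in from the side under the collar, lowered it until it touched the stack, then opened the fingers and backed off.

**Last checks (wrist camera, about 1–2 mm accuracy):**
- **Seat:** the stem is about 1 mm from the weight's centre, towards the closed end of the slot. By this measurement it is about 1 mm short of touching the end.
- **Slot angle:** it points at about 80.2°, against 79.4° for the middle of the widest gap (slots below at about -46° and -155°).
- **Flatness:** judged by eye. The side view shows the weight flat on an upright stack; I didn't measure any tilt.
- **Hanger:** the 500 g weight stayed put to within 0.3 mm. The upper 200 g weight is now mostly hidden, so I did not re-measure it.

**Not confirmed:** a before/after scene comparison showed the 50 g weight, jar and scale unchanged. It showed differences at the 100 g weight and the brown disc. The arm or its shadow probably hid them from the scene camera, but I did not look again before handing in. The gripper was about 60 mm or higher as it passed near the brown disc, and nothing came close to the 100 g weight. I did not compare the two green discs.

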